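# Hold the cutter guard half open over a set straightedge

### The arm

A 6-joint arm with a two-finger parallel gripper is mounted at the origin on the work surface; the furniture and walls round the work are solid. World frame = base frame: x ahead of the robot, y to its left, z up, the work surface at z = 0. Lengths are in mm, angles in rad, forces in N, time in s.
With the tool pointing down it reaches from about 275 to 775 mm from the base axis. Payload 14.6 kg.
Tool frame: the origin (TCP) lies at the very end of the fingers, on their centre line; the grasp point (between the pads) lies 19 mm behind it (arm.hold_point_z is the distance from the TCP to the grasp point, in mm); x points along the fingers, y is the direction in which the jaws open and shut, and the axes are right-handed (so a half turn about x gives the same grasp; the last joint's range is limited). The gripper opens to 85 mm and grips with 20 to 120 N. Pads are 22 mm wide; open, the fingers measure 114 mm over their backs; the gripper's body (76 mm by 85 mm) begins 54 mm behind the grasp point. The pads swing forward as they close: fully open they stand 13 mm farther back than shut.
Start: joints at [-1.442, 0.263, -0.048, 1.259, 0, 1.415], TCP at [146.997, -504.004, 231.278] pointing down, gripper open.
Joint ranges: [-2.65, 2.65], [-0.89, 1.7], [-1.18, 1.37], [-2.13, 2.11], [-1.35, 1.29], [-3.14, 3.14]. Speed limits (rad/s): [1.89, 1.89, 2.57, 2.79, 3.14, 3.14].

### API

Orientations are given as a unit quaternion [x, y, z, w].
In Python, from bench import telemetry, optics, workorder, arm gives the robot as it stands.
- The arm moves only by the shell command python3 -m jog 'ROWS' [OPENING]. ROWS is JSON, a list that holds one entry, the list of rows, each a list of 6 numbers: the shift along the tool's x, y, z in m, then the turn, a rotation vector about the tool's x, y, z in rad. A call has 1 to 20 rows; each row is the pose to reach, as a shift and turn from the pose commanded when the call began, along the tool's axes at that moment; what a row does not reach only later rows make up. A row lasts 1/8 s, in which the tool goes at most 62.5 mm and 10.7 degrees, less where a joint would pass 70% of its speed; a pose out of reach is approached as far as the arm can. A call with a gripper value outside its range is refused whole. OPENING is the closure in counts, from 0 (fully open) to 255 (shut), set as the call begins (- or left out, the last holds). The fingers move at their own pace and stop on an object; the grip force is fixed at half the most. Time passes only in rows, so rows that repeat a pose let the fingers close. It gives the time, the measured TCP pose, the force and the opening at its end, in the units of the state.
- telemetry.get_obs(): the state, without advancing time (a new reading comes with each control period).
- optics.grab_frame(name): name is "scene" or "top" or "wrist"; returns a dict with "color" (384x512x3 uint8, blue, green, red), "depth" (384x512 float32, mm along the optical axis (not along the pixel's ray), 0 where there is no reading), "camera_matrix" (3x3 intrinsics, pixels), "xyz" and "rotation" of the camera in the world. Camera axes: x right, y down, z forward; pixel columns grow to the right and rows downward; lengths in mm; the calibration is good to about 2 mm. A picture is of the moment at which its call begins.
- workorder.sign_off(): hands the job in, once; it reports no verdict.
The state is a dict: "clock": time; "joint_pos": joint angles; "qvel": joint speeds; "effort": joint torques, N m; "position": TCP position; "orientation": TCP orientation; "ft_force": force on the tool from outside, world axes, zero at the start; "wrist_torque": the same for the moment, N m; "grip_width": opening from 0.0 (shut) to 1.0 (fully open).
Only numpy, scipy, OpenCV 4.12 (cv2) and the standard library are available. Lean on these libraries where they do the work, as an engineer would, in place of code of your own. Each camera call takes 0.05 s, during which the arm holds its last target.

### The job

I want to measure whether the blade of the bench cutter runs parallel to the front edge of its bed. Lay the loose straightedge flat on the table, flush against the middle of that front edge, and let go of it; then lift the cutter's guard by its bar handle until it is 45 degrees open (within 5 degrees) and keep holding it there: it falls shut if let go, so you finish while holding it, with nothing else propping it and the straightedge still flush. Leave the weights and the tape roll where they are.

Things in the scene. Friction and masses are not known exactly. Their poses are not given: they have to be found in the camera images.
- straightedge_center (a point): The loose straightedge: a flat steel bar 180 mm long, 30 mm wide and 8 mm thick, lying flat, with a black finger grip block (40 mm along the bar, 14 mm wide) standing on its middle up to 40 mm above the underside; 0.25 kg or so. This point is the middle of the whole thing, 20 mm above its underside. Its y axis runs along the bar's length, x across its width, z up. Either long edge may go against the bed.
- cutter_edge (a point): The bench cutter, fixed to the table: a flat dark grey bed 250 mm deep, 220 mm wide and 16 mm high with a hinged aluminium guard over its rear part. This point is the middle of the bed's front edge (the long upright face nearest the robot) at table level. Its x axis points horizontally into the bed, square to that face, y along the face, z up. The bed's top is bare for the first 65 mm behind the front edge.
- guard (a joint): Opening angle of the guard in rad: 0 shut (lying level, as at the start), growing as its front edge is lifted, at most 1.4; 45 degrees = 0.785. It turns about a hinge along the bed's rear, parallel to the front edge, and falls shut by its own weight (about 0.4 kg) unless held.
- guard_handle (a point): Middle of the guard's handle, a round bar of 10 mm diameter, 90 mm clear between its two posts, parallel to the hinge, its axis 38 mm above the guard's sheet. Shut, it is 80 mm behind the bed's front edge and 94 mm above the table. It is fixed to the guard and turns with it; it may roll between the fingers. Axes: y along the bar, z square to the guard's sheet.
- guard_hinge (a point): Middle of the guard's hinge axis: 220 mm behind the bed's front edge, 56 mm above the table. With the guard shut the handle bar lies 140 mm in front of it and 38 mm above it. Axes turn with the guard; y along the hinge.
- weight_1: Black cast weight, 52 mm across, 50 mm high, farther from the robot; origin at the centre of its underside. Leave it alone.
- weight_2: The other black cast weight, same shape, nearer the robot, to its right beyond the tape roll; origin at the centre of its underside. Leave it alone.
- tape_roll: Roll of masking tape lying flat, 100 mm across, 25 mm high, to the robot's right; origin at the centre of its underside. Leave it alone.

How it is judged (in metres and radians):
On the way:
1. the straightedge lies flat and flush against the front edge of the bed, let go of, with the guard still shut (x of straightedge_center in the frame of cutter_edge between -0.018 and -0.0125 m and y of straightedge_center in the frame of cutter_edge between -0.03 and 0.03 m and z of straightedge_center in the frame of cutter_edge below 0.023 m and angle between straightedge_center's own z axis and vertical below 0.05 rad and angle between the y axis of straightedge_center and the y axis of cutter_edge, either way round below 0.02 rad and contact force between the fingers and straightedge below 0.1 N and value of joint guard below 0.05 rad and linear speed of straightedge below 0.02 m/s), for 0.2 s.
At the end, for the whole second after the job is handed in: Guard still at 45 +-5 degrees, held by the fingers (over 0.5 N), touched by no loose thing; straightedge untouched by the fingers, flat along the bed's front edge: middle within 3 mm of touching, within 30 mm of the edge's middle, parallel within 0.02 rad (x of straightedge_center in the frame of cutter_edge between -0.018 and -0.0125 m and y of straightedge_center in the frame of cutter_edge between -0.03 and 0.03 m and z of straightedge_center in the frame of cutter_edge below 0.023 m and angle between straightedge_center's own z axis and vertical below 0.05 rad and angle between the y axis of straightedge_center and the y axis of cutter_edge, either way round below 0.02 rad and contact force between each of the fingers, guard and straightedge below 0.1 N and value of joint guard between 0.698 and 0.873 rad and velocity of joint guard between -0.05 and 0.05 rad/s and contact force between the fingers and guard above 0.5 N and contact force between guard and weight_1 below 0.1 N and contact force between guard and weight_2 below 0.1 N and contact force between guard and tape_roll below 0.1 N); the arm keeps its last pose, push and grip.
It fails at once if a weight or the tape roll is moved more than 30 mm (distance of any of weight_1, weight_2, tape_roll from where it was at the start of the episode above 0.03 m).
It also fails if it takes over 51 s, if anything falls off the work surface, if the arm or the gripper's body presses on something with over 40 N, if the wrist force passes 120 N, or if a joint passes its speed limit or range.

## Working session

There is one attempt and no reset: what is moved stays moved. The work goes in short steps, Python scripts to look and compute and a shell command to move; the robot and the scene stay as the last step left them, time stands still between calls to the robot, and variables do not carry over. Pictures are saved under pics/ and viewed, and the job is handed in when it is done.

```bash
ls; mkdir -p pics; python3 - <<'E'
from bench import telemetry, optics, workorder, arm
import cv2
print(telemetry.get_obs()); print([a for a in dir(arm) if a[0]!='_'])
for n in ["scene","top","wrist"]:
    f=optics.grab_frame(n); cv2.imwrite(f"pics/{n}0.png",f["color"]); print(n,f["camera_matrix"],f["xyz"],f["rotation"])
E
```

```text
pics
{'clock': 0.0, 'joint_pos': array([-1.44232177e+00,  2.63509143e-01, -4.89518282e-02,  1.25935704e+00,
        4.31850838e-06,  1.41550767e+00]), 'qvel': array([ 0.00044432, -0.00057892,  0.00011154,  0.00030504, -0.0005246 ,
       -0.00060943]), 'effort': array([-4.39486015e-03, -6.37620020e+01,  3.84564579e+01,  1.40187348e-02,
       -2.69681404e-04,  5.97624478e-06]), 'position': array([ 146.95195731, -503.73791806,  230.82675954]), 'orientation': array([ 0.70000782,  0.10035034, -0.69999508,  0.09962801]), 'ft_force': array([ 0.12612358,  1.18421481, -0.14821345]), 'wrist_torque': array([-0.043486  , -0.02910279, -0.03984629]), 'grip_width': 0.9981075888376099}
['PlanningError', 'hold_point_z']
scene [[387.97496524   0.         250.05423558]
 [  0.         387.97496524 196.81536987]
 [  0.           0.           1.        ]] [1418.90625545 -437.10787363  875.13291078] [ 0.77904611  0.44734485 -0.2290064  -0.37486773]
top [[477.30540188   0.         264.16841834]
 [  0.         477.30540188 202.43175275]
 [  0.           0.           1.        ]] [ 378.68877252   15.36781236 1638.54320485] [ 0.70619042 -0.70588295  0.04026541 -0.03745733]
wrist [[331.43084003   0.         257.91668483]
 [  0.         331.43084003 200.19107909]
 [  0.           0.           1.        ]] [ 215.48863729 -483.63274738  372.88577796] [ 0.79189684 -0.59443445 -0.08393419  0.11181292]
```

View pics/scene0.png

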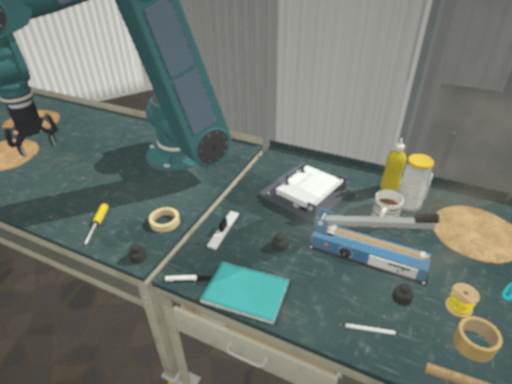

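View pics/top0.png

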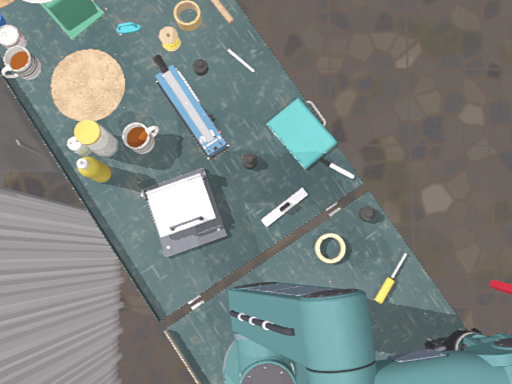

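View pics/wrist0.png

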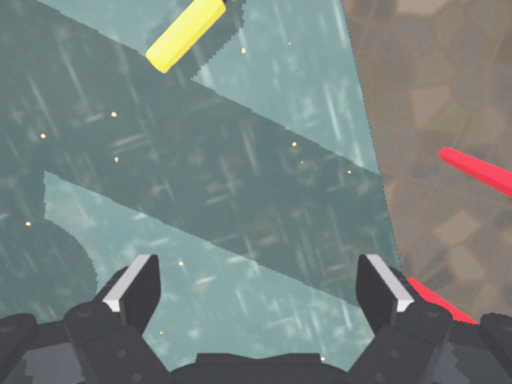

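The scene view shows the cutter at about (305,190), the straightedge at (223,230), the weights at (281,241) and (137,254), and the tape at (164,220). In the top view they are at: cutter (187,212), straightedge (285,207), weights (249,160) and (367,214), tape (330,248).

```bash
cat > h.py <<'E'
import numpy as np, cv2
from scipy.spatial.transform import Rotation as R
from bench import telemetry, optics
def ray(f,uv,z):
    K=f["camera_matrix"]; uv=np.atleast_2d(np.array(uv,float))
    d=np.c_[(uv[:,0]-K[0,2])/K[0,0],(uv[:,1]-K[1,2])/K[1,1],np.ones(len(uv))]
    d=R.from_quat(f["rotation"]).apply(d); c=np.array(f["xyz"])
    return c+d*((z-c[2])/d[:,2])[:,None]
def cloud(f):
    K=f["camera_matrix"]; D=f["depth"]; v,u=np.indices(D.shape)
    p=np.stack([(u-K[0,2])/K[0,0]*D,(v-K[1,2])/K[1,1]*D,D],-1)
    return R.from_quat(f["rotation"]).apply(p.reshape(-1,3)).reshape(p.shape)+np.array(f["xyz"])
def proj(f,p):
    q=R.from_quat(f["rotation"]).inv().apply(np.atleast_2d(p)-np.array(f["xyz"])); K=f["camera_matrix"]
    return np.c_[q[:,0]/q[:,2]*K[0,0]+K[0,2],q[:,1]/q[:,2]*K[1,1]+K[1,2]]
E
python3 - <<'E'
from h import *
f=optics.grab_frame("top"); P=cloud(f)
np.savez("top0.npz",color=f["color"],depth=f["depth"])
c=cv2.resize(f["color"][140:280,110:330],None,fx=3.5,fy=3.5,interpolation=cv2.INTER_CUBIC); cv2.imwrite("pics/topc.png",c)
for n,uv,z in [("bed",(190,245),16),("sheet",(180,205),56),("se",(285,207),8),("w1",(249,160),50),("w2",(367,214),50),("tape",(330,248),25)]:
    print(n,ray(f,uv,z).round(1),P[uv[1],uv[0]].round(1))
g=optics.grab_frame("scene"); c=cv2.resize(g["color"][150:280,190:360],None,fx=4.5,fy=4.5,interpolation=cv2.INTER_CUBIC); cv2.imwrite("pics/scc.png",c)
E
```

```text
bed [[412.7 259.9  16. ]] [412.6 259.2  20.7]
sheet [[544.6 289.5  56. ]] [545.1 290.3  51.6]
se [[543.  -62.6   8. ]] [539.6 -61.   42. ]
w1 [[698.4  60.4  50. ]] [698.6  60.4  48.9]
w2 [[ 515.4 -334.6   50. ]] [ 515.2 -334.1   52.3]
tape [[ 402.6 -212.8   25. ]] [ 402.9 -215.6    4.6]
```

View pics/topc.png

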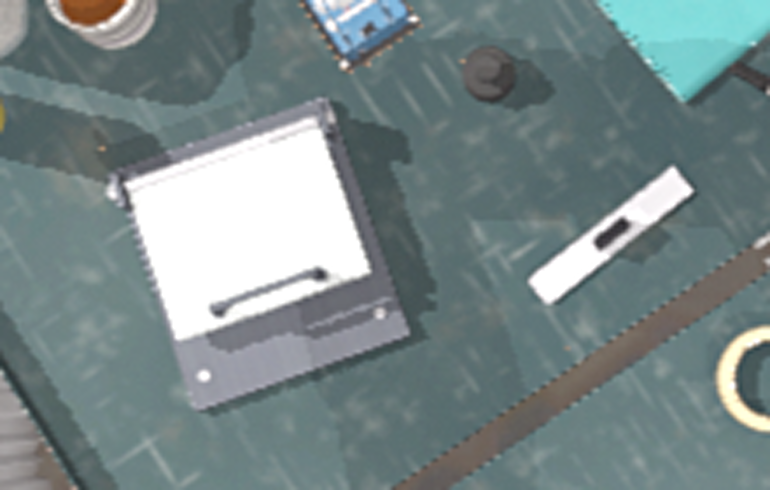

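View pics/scc.png

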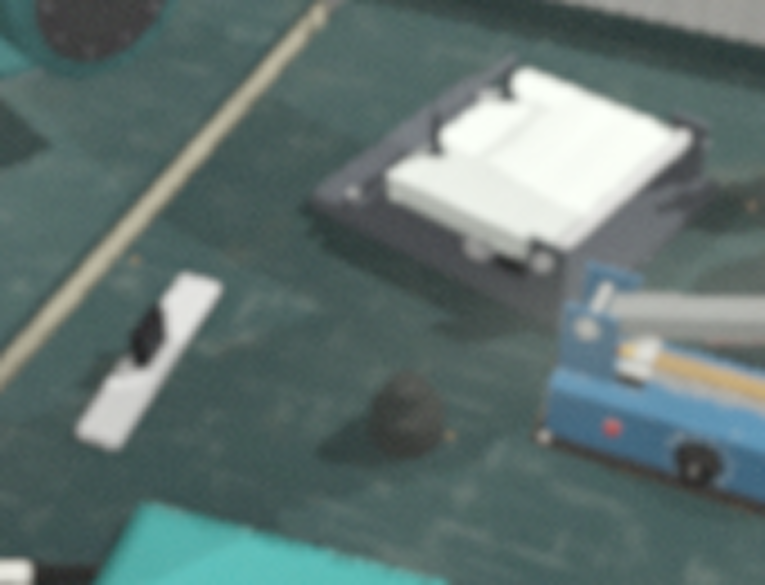

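In the top crop, the bed's front edge runs from about (195,408) to (408,332). The handle bar lies at (270,292), and the straightedge is centred at (611,233) with its black grip. I'll fit these edges to sub-pixel accuracy.

```bash
cat > fit.py <<'E'
from h import *
def edge_fit(img,a,b,half=6,n=60,lo=.06,hi=.94):
    # subpixel location of strongest gradient along normals to a-b
    a=np.array(a,float);b=np.array(b,float);t=(b-a)/np.linalg.norm(b-a);nn=np.array([-t[1],t[0]])
    s=np.arange(-half,half+.01,.25);pts=[]
    for k in np.linspace(lo,hi,n):
        p=a+(b-a)*k; q=p+s[:,None]*nn
        v=cv2.remap(img,q[:,0].astype(np.float32)[None],q[:,1].astype(np.float32)[None],cv2.INTER_LINEAR)[0]
        v=cv2.GaussianBlur(v.reshape(1,-1),(0,0),2).ravel(); g=np.abs(np.gradient(v)); i=g.argmax()
        w=g[max(0,i-4):i+5]; pts.append(p+nn*(s[max(0,i-4):i+5]*w).sum()/w.sum())
    pts=np.array(pts)
    for _ in range(4):
        vx,vy,x,y=cv2.fitLine(pts.astype(np.float32),cv2.DIST_HUBER,0,.01,.01).ravel()
        r=np.abs((pts[:,0]-x)*vy-(pts[:,1]-y)*vx); pts=pts[r<max(.4,2*np.median(r))]
    return np.array([vx,vy]),np.array([x,y]),len(pts),r.std()
def inter(l1,l2):
    A=np.c_[l1[0],-l2[0]]; s=np.linalg.solve(A,l2[1]-l1[1]); return l1[1]+s[0]*l1[0]
E
python3 - <<'E'
from fit import *
f=optics.grab_frame("top"); im=f["color"].astype(np.float32)
gr=im[...,2]  # red: table has low red, bed greyer
sat=im[...,1]-im[...,2]
C=[(165.7,256.6),(226.6,234.9),(203,168.5),(142,190)]
for nm,ch in (("red",gr),("g-r",sat)):
    F=edge_fit(ch,C[0],C[1]); Rr=edge_fit(ch,C[1],C[2],lo=.05,hi=.9); 
    L=edge_fit(ch,C[0],C[3],hi=.8)
    c1=inter(F,L);c2=inter(F,Rr); w=ray(f,[c1,c2],16)
    print(nm,F[2:],Rr[2:],L[2:],c1,c2,w.round(1),np.linalg.norm(w[1]-w[0]),w.mean(0).round(1),np.degrees(np.arctan2(*(w[0]-w[1])[[1,0]])))
hsv=cv2.cvtColor(f["color"],cv2.COLOR_BGR2HSV)
m=((im.min(2)>140)).astype(np.uint8); m[:, :255]=0;m[:,315:]=0;m[:180]=0;m[230:]=0
cs,_=cv2.findContours(m,cv2.RETR_EXTERNAL,cv2.CHAIN_APPROX_NONE); c=max(cs,key=cv2.contourArea)
r=cv2.minAreaRect(c); bx=cv2.boxPoints(r); w=ray(f,bx,8); print("se",r,w.round(1),w.mean(0).round(1))
for i in range(4): d=w[i]-w[(i+1)%4]; print(np.linalg.norm(d),np.degrees(np.arctan2(d[1],d[0])))
E=[edge_fit(gr,bx[i],bx[(i+1)%4],half=4,lo=.1,hi=.9) for i in range(4)]
k=[inter(E[i-1],E[i]) for i in range(4)]; w=ray(f,k,8); print("se2",w.round(1),w.mean(0).round(1))
for i in range(4): d=w[i]-w[(i+1)%4]; print(np.linalg.norm(d),np.degrees(np.arctan2(d[1],d[0])))
print(proj(f,[[0,0,0]]))
# tape, weights
E
```

```text
red (60, np.float64(0.057755314506011256)) (47, np.float64(0.06171170878943842)) (41, np.float64(0.07166289636779317)) [166.2862  256.93546] [222.27338 236.82463] [[372.6 339.2  16. ]
 [440.4 151.   16. ]] 200.05417442454518 [406.5 245.1  16. ] 109.81387823523522
g-r (60, np.float64(0.06867023347122846)) (60, np.float64(0.07869108132341786)) (60, np.float64(0.07059799359776797)) [165.27899 257.70895] [227.36351 235.65616] [[370.  342.6  16. ]
 [444.4 133.8  16. ]] 221.62344049447904 [407.2 238.2  16. ] 109.60680837651336
se ((283.8612060546875, 206.82333374023438), (10.222137451171875, 53.46963882446289), 51.8427734375) [[ 500.5   24.3    8. ]
 [ 614.9 -120.7    8. ]
 [ 586.9 -142.2    8. ]
 [ 473.     2.6    8. ]] [543.8 -59.    8. ]
184.60213970243612 128.26370023403763
35.27320504250033 37.60884392978713
184.26760295107997 -51.82348651276203
34.990568889649545 -141.84829030854092
se2 [[ 500.2   23.5    8. ]
 [ 612.9 -121.3    8. ]
 [ 587.6 -141.4    8. ]
 [ 474.2    2.5    8. ]] [543.8 -59.2   8. ]
183.4957668786402 127.88431269552855
32.31400613463545 38.597985234646195
183.21263224056932 -51.75610674258742
33.468407187436135 -140.9356801648709
[[266.79972263 369.71248463]]
```

```bash
cat >> h.py <<'E'
def down(th,pitch=0):
    y=np.array([np.cos(np.radians(th)),np.sin(np.radians(th)),0]); x=np.array([0,0,-1.])
    M=np.c_[x,y,np.cross(x,y)]
    return R.from_rotvec(np.radians(pitch)*y)*R.from_matrix(M)
def row(p0,r0,p1,r1):
    s=r0.inv().apply(np.array(p1)-p0)/1000; w=(r0.inv()*r1).as_rotvec(); return np.r_[s,w].round(4).tolist()
def cur():
    o=telemetry.get_obs(); return np.array(o["position"]),R.from_quat(o["orientation"]),o
def yaw(r): y=r.apply([0,1,0]); return np.degrees(np.arctan2(y[1],y[0]))
def after(p0,r0,rw): return p0+r0.apply(np.array(rw[:3])*1000), r0*R.from_rotvec(rw[3:])
E
python3 - <<'E'
from h import *
p,r,o=cur(); print(yaw(r),r.apply([1,0,0]))
for th in (128.05,-51.95):
    print(th,row(p,r,[543.8,-59.2,150],down(th)))
E
```

```text
-73.74158491062713 [-9.41039463e-05  3.44569601e-04 -9.99999936e-01]
128.05 [0.0812, -0.3158, -0.5055, 2.7613, 0.0005, 0.0001]
-51.95 [0.0812, -0.3158, -0.5055, -0.3803, -0.0001, 0.0004]
```

```bash
python3 -m jog '[[[0,-0.158,-0.253,-1.0,0,0],[0,-0.158,-0.253,-1.76,0,0],[0,-0.158,-0.253,-1.76,0,0],[0,-0.158,-0.253,-1.76,0,0],[0,-0.158,-0.253,-1.76,0,0],[0,-0.158,-0.253,-1.76,0,0],[0,-0.158,-0.253,-1.76,0,0],[0,-0.158,-0.253,-1.76,0,0],[0,-0.158,-0.253,-1.76,0,0],[0,-0.158,-0.253,-1.76,0,0],[0,-0.158,-0.253,-1.76,0,0]]]'
python3 - <<'E'
from h import *
p,r,o=cur(); print(p,yaw(r),o["joint_pos"],o["ft_force"])
print(row(p,r,[543.8,-59.2,130],down(128.05)))
E
```

```text
clock: 1.68
position: [345.6, -281.4, 231.3]
orientation: [0.369, 0.603, -0.369, 0.603]
ft_force: [-0.6, 0.1, 0.2]
grip_width: 1.0
[ 345.60867156 -281.43480572  231.25058247] 27.065375215261046 [-8.66629609e-01  1.27394621e-01 -2.25880680e-01  1.21763174e+00
  1.92288295e-05  2.31786806e-01] [-0.58792017  0.05661896  0.21023111]
[0.1013, 0.2776, -0.1077, -1.7625, -0.0001, -0.0001]
```

```bash
python3 -m jog '[[[0.06,0.2776,-0.1077,-1.7625,0,0],[0.06,0.2776,-0.1077,-1.7625,0,0],[0.06,0.2776,-0.1077,-1.7625,0,0],[0.06,0.2776,-0.1077,-1.7625,0,0],[0.06,0.2776,-0.1077,-1.7625,0,0],[0.06,0.2776,-0.1077,-1.7625,0,0],[0.06,0.2776,-0.1077,-1.7625,0,0],[0.06,0.2776,-0.1077,-1.7625,0,0],[0.06,0.2776,-0.1077,-1.7625,0,0],[0.06,0.2776,-0.1077,-1.7625,0,0],[0.06,0.2776,-0.1077,-1.7625,0,0],[0.06,0.2776,-0.1077,-1.7625,0,0]]]'
python3 - <<'E'
from h import *
p,r,o=cur(); print(p,yaw(r),o["joint_pos"],o["ft_force"])
f=optics.grab_frame("wrist"); cv2.imwrite("pics/wr1.png",f["color"]); print(proj(f,[543.8,-59.2,40]),proj(f,[543.8,-59.2,8]))
E
```

```text
clock: 3.18
position: [543.7, -59.1, 171.3]
orientation: [-0.23, 0.669, 0.23, 0.669]
ft_force: [0.3, -0.2, 0.8]
grip_width: 1.001
[543.67720034 -59.1440361  171.25543856] 127.9316878428861 [-2.57381391e-01  3.25080326e-01 -1.23326764e-01  1.12245966e+00
 -1.15380821e-05 -9.19414236e-01] [ 0.30342611 -0.2308554   0.80052967]
[[258.32119265 189.50401046]] [[258.31194075 181.15154504]]
```

View pics/wr1.png

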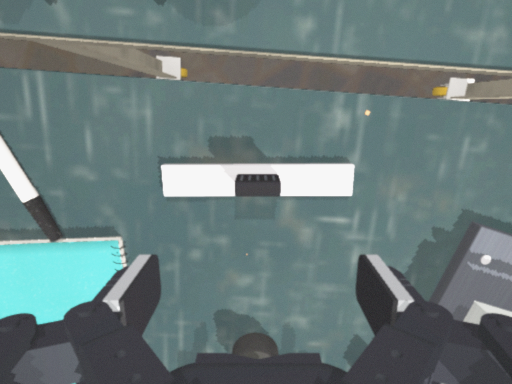

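The wrist view shows the bar centred at (258,180) and level, which agrees with the projected (258,181). The fingers straddle it lengthwise, so I'll go down and grip.

```bash
python3 -m jog '[[[0.05,0,0,0,0,0],[0.1,0,0,0,0,0],[0.14,0,0,0,0,0],[0.157,0,0,0,0,0],[0.157,0,0,0,0,0],[0.157,0,0,0,0,0]]]'
python3 -m jog '[[[0,0,0,0,0,0],[0,0,0,0,0,0],[0,0,0,0,0,0],[0,0,0,0,0,0],[0,0,0,0,0,0],[0,0,0,0,0,0]]]' 255
python3 - <<'E'
from h import *
p,r,o=cur(); print(p,yaw(r),o["joint_pos"],o["ft_force"],o["grip_width"]*85)
f=optics.grab_frame("wrist"); cv2.imwrite("pics/wr2.png",f["color"])
E
```

```text
clock: 3.98
position: [544.2, -59.3, 15.1]
orientation: [-0.231, 0.668, 0.23, 0.669]
ft_force: [0.7, -0.6, 0.3]
grip_width: 1.002
clock: 4.72
position: [543.9, -59.2, 15.0]
orientation: [-0.231, 0.668, 0.23, 0.669]
ft_force: [-2.2, 0.2, 9.1]
grip_width: 0.455
[543.93631991 -59.2417767   14.97495387] 128.08155254271094 [-2.57381954e-01  4.56694647e-01 -3.84275839e-01  7.28914710e-01
 -1.10515466e-04 -9.22030663e-01] [-2.18084564  0.19290429  9.08537566] 38.68093082031006
```

View pics/wr2.png

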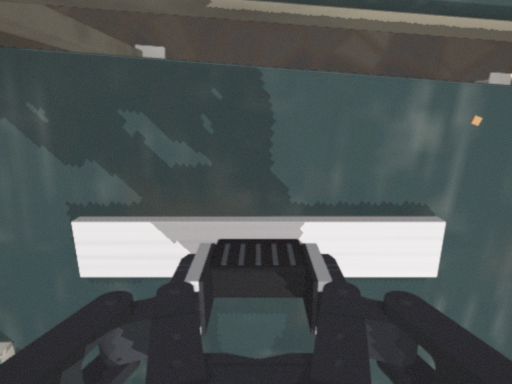

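```bash
python3 -m jog '[[[-0.03,0,0,0,0,0],[-0.06,0,0,0,0,0],[-0.06,0,0,0,0,0],[-0.06,0,0,0,0,0]]]'
python3 - <<'E'
from h import *
p,r,o=cur(); print(p,yaw(r),o["ft_force"],o["grip_width"]*85)
xh=np.array([np.cos(np.radians(19.7)),np.sin(np.radians(19.7)),0]); M=np.array([407.2,238.2,0])
t=M-50*xh+[0,0,75]; print(t,row(p,r,t,down(109.7)))
E
```

```text
clock: 5.28
position: [543.2, -59.0, 73.4]
orientation: [-0.23, 0.669, 0.231, 0.668]
ft_force: [-0.7, 0.2, -3.2]
grip_width: 0.452
[543.1979539 -59.0245134  73.3663023] 128.08102685505887 [-0.73527231  0.22746293 -3.19988632] 38.445702163442654
[360.12647276 221.34523708  75.        ] [-0.0014, 0.3336, 0.0288, 0.3208, -0.0008, -0.0007]
```

```bash
python3 -m jog '[[[0,0.05,0.0288,0.1,0,0],[0,0.1,0.0288,0.2,0,0],[0,0.15,0.0288,0.32,0,0],[0,0.2,0.0288,0.32,0,0],[0,0.25,0.0288,0.32,0,0],[0,0.3,0.0288,0.32,0,0],[0,0.3336,0.0288,0.32,0,0],[0,0.3336,0.0288,0.32,0,0],[0,0.3336,0.0288,0.32,0,0],[0,0.3336,0.0288,0.32,0,0],[0,0.3336,0.0288,0.32,0,0]]]'
python3 - <<'E'
from fit import *
p,r,o=cur(); print(p,yaw(r),o["ft_force"],o["grip_width"]*85,o["joint_pos"])
for n in("wrist","top","scene"):
    f=optics.grab_frame(n); cv2.imwrite(f"pics/{n}3.png",f["color"] if n=="wrist" else cv2.resize(f["color"][150:300,110:310] if n=="top" else f["color"][120:270,170:370],None,fx=3.5,fy=3.5,interpolation=cv2.INTER_CUBIC))
E
```

```text
clock: 6.65
position: [361.0, 220.7, 74.1]
orientation: [-0.121, 0.697, 0.121, 0.697]
ft_force: [0.1, 0.2, -3.1]
grip_width: 0.449
[360.96508432 220.70106964  74.11953324] 109.67964494219376 [ 0.08587984  0.16944015 -3.09928531] 38.2013679819533 [ 3.55685979e-01  2.09672634e-01 -5.88836751e-01  7.72501335e-01
 -4.63064260e-05  1.22113897e-02]
```

View pics/wrist3.png

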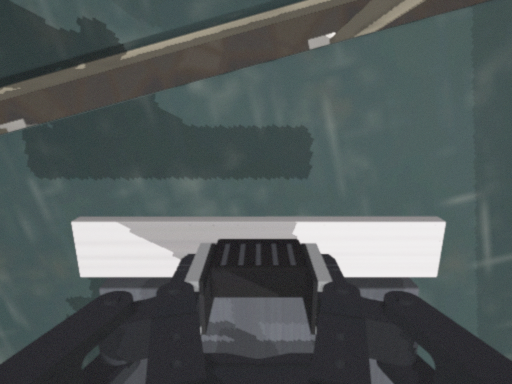

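View pics/top3.png

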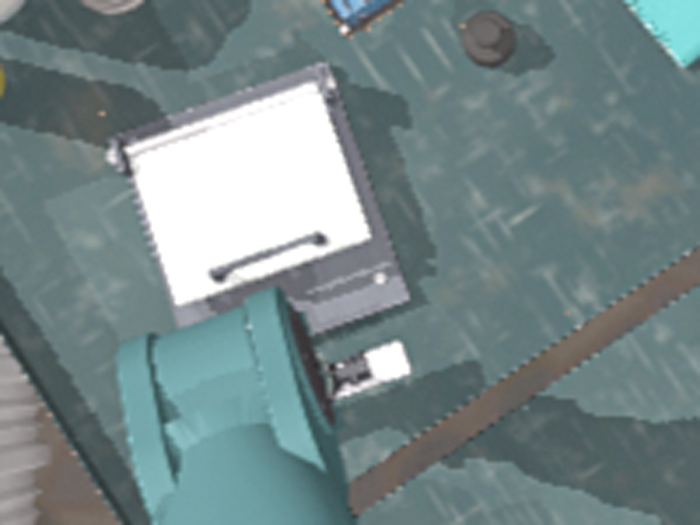

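View pics/scene3.png

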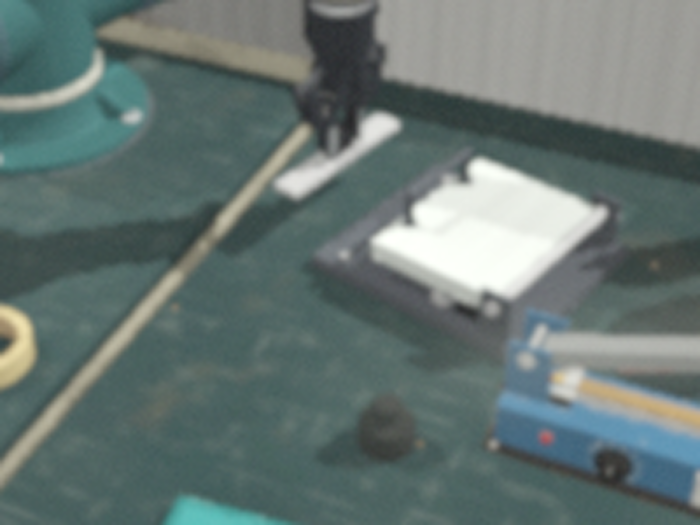

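```bash
python3 -m jog '[[[0.03,0,0,0,0,0],[0.05,0,0,0,0,0],[0.0575,0,0,0,0,0],[0.0575,0,0.01,0,0,0],[0.0575,0,0.02,0,0,0],[0.0575,0,0.027,0,0,0],[0.0575,0,0.027,0,0,0],[0.0575,0,0.027,0,0,0]]]'
python3 - <<'E'
from fit import *
p,r,o=cur(); print(p,yaw(r),o["ft_force"],o["wrist_torque"],o["grip_width"]*85)
f=optics.grab_frame("wrist"); cv2.imwrite("pics/wr4.png",f["color"])
g=optics.grab_frame("scene"); cv2.imwrite("pics/sc4.png",cv2.resize(g["color"][140:260,200:360],None,fx=4.5,fy=4.5,interpolation=cv2.INTER_CUBIC))
E
```

```text
clock: 7.8
position: [385.8, 230.2, 16.8]
orientation: [-0.121, 0.697, 0.121, 0.697]
ft_force: [-1.5, -0.1, -2.3]
grip_width: 0.457
[385.77276725 230.24988505  16.79916198] 109.74989889714152 [-1.52825417 -0.13264571 -2.34209089] [ 0.01404207 -0.02348078  0.00033145] 38.820206359422734
```

View pics/sc4.png

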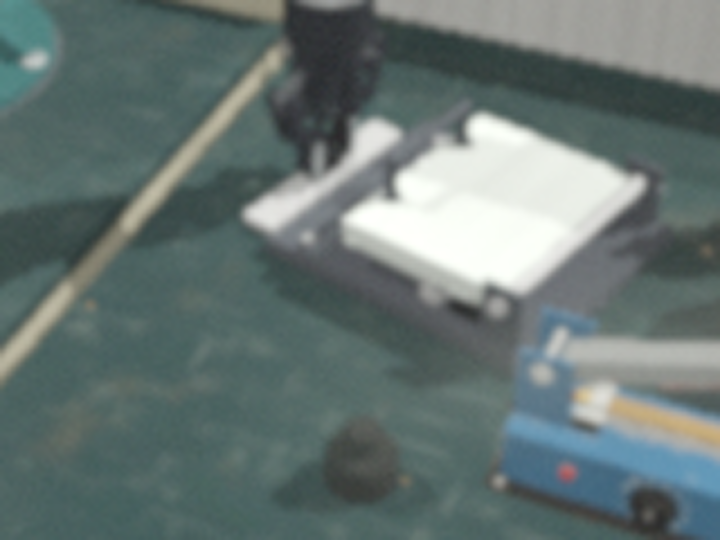

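View pics/wr4.png

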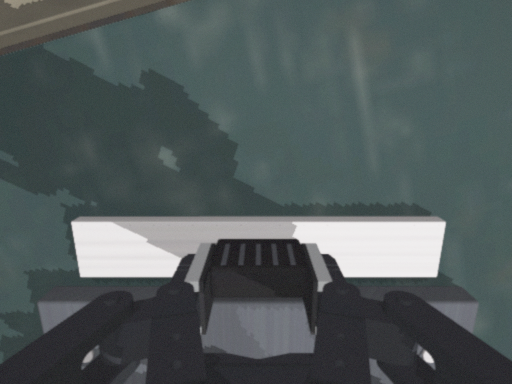

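Bed corners (40,290) and (475,290) are centred on the bar, and there is no contact yet. I'll lower 1 mm and creep forward.

```bash
python3 -m jog '[[[0.001,0,0.001,0,0,0],[0.001,0,0.002,0,0,0],[0.001,0,0.003,0,0,0],[0.001,0,0.004,0,0,0],[0.001,0,0.005,0,0,0],[0.001,0,0.0055,0,0,0],[0.001,0,0.0055,0,0,0]]]'
python3 -c "
from h import *
p,r,o=cur(); print(p,yaw(r),o['ft_force'],o['wrist_torque'],r.inv().apply(o['ft_force']))"
```

```text
clock: 8.78
position: [391.2, 232.2, 15.8]
orientation: [-0.121, 0.697, 0.121, 0.697]
ft_force: [-1.0, 0.7, -2.6]
grip_width: 0.454
[391.21200557 232.19832305  15.78422836] 109.74972287402072 [-1.0464255   0.66732758 -2.61156363] [ 0.02137283  0.02440953 -0.00748254] [ 2.6115546   0.98163181 -0.7594594 ]
```

```bash
python3 -m jog '[[[0,0,0.0005,0,0,0],[0,0,0.001,0,0,0],[0,0,0.0015,0,0,0],[0,0,0.002,0,0,0],[0,0,0.002,0,0,0]]]'
python3 -c "
from h import *
p,r,o=cur(); print(p,yaw(r),o['wrist_torque'],r.inv().apply(o['ft_force']))"
python3 -m jog '[[[0,0,0.0005,0,0,0],[0,0,0.001,0,0,0],[0,0,0.001,0,0,0]]]'
python3 -c "
from h import *
p,r,o=cur(); print(p,yaw(r),o['wrist_torque'],r.inv().apply(o['ft_force']))"
```

```text
clock: 9.4
position: [393.1, 232.9, 15.8]
orientation: [-0.121, 0.697, 0.121, 0.697]
ft_force: [0.2, 0.1, -3.0]
grip_width: 0.452
[393.08277985 232.85637509  15.76883179] 109.75012061170757 [-0.0114543   0.00721852  0.01992097] [3.04697137 0.02672005 0.19733263]
clock: 9.78
position: [394.0, 233.2, 15.8]
orientation: [-0.121, 0.697, 0.121, 0.697]
ft_force: [0.8, -0.5, -2.9]
grip_width: 0.46
[394.04028616 233.2026318   15.78905347] 109.75013125723142 [-0.02556893  0.00360359 -0.01585855] [ 2.87006084 -0.70917009  0.62034122]
```

```bash
for i in 1; do python3 -m jog '[[[0,0,0.0005,0,0,0],[0,0,0.001,0,0,0],[0,0,0.001,0,0,0]]]'; done
python3 -c "
from h import *
p,r,o=cur(); print(p,yaw(r),o['wrist_torque'],r.inv().apply(o['ft_force']))"
python3 -m jog '[[[0,0,0.0005,0,0,0],[0,0,0.001,0,0,0],[0,0,0.001,0,0,0]]]'
python3 - <<'E'
from h import *
p,r,o=cur(); print(p,yaw(r),o['wrist_torque'],r.inv().apply(o['ft_force']))
f=optics.grab_frame("wrist"); cv2.imwrite("pics/wr5.png",cv2.resize(f["color"][190:340,30:490],None,fx=1.7,fy=1.7,interpolation=cv2.INTER_CUBIC))
E
```

```text
clock: 10.15
position: [395.0, 233.6, 15.8]
orientation: [-0.121, 0.697, 0.121, 0.697]
ft_force: [0.1, -0.1, -2.6]
grip_width: 0.453
[395.00205409 233.56080189  15.79851668] 109.74882397945174 [-0.00137913 -0.0076096   0.01540139] [ 2.64173926 -0.16091928  0.00561718]
clock: 10.52
position: [395.1, 233.6, 15.6]
orientation: [-0.121, 0.697, 0.121, 0.696]
ft_force: [-5.4, -2.3, 0.3]
grip_width: 0.45
[395.14763081 233.61711559  15.61629059] 109.75222870473071 [-0.36003121  1.0339554  -0.00816699] [-0.3180218  -0.35730569 -5.86261666]
```

View pics/wr5.png

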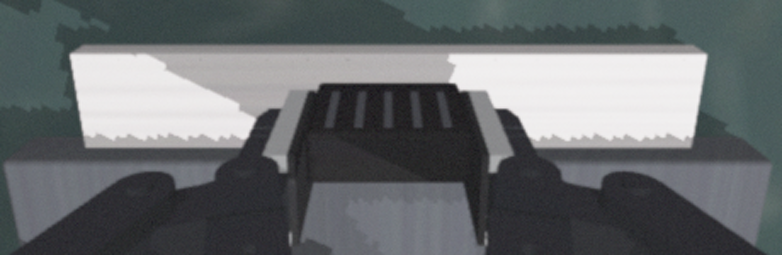

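Contact is made at 5.9 N with almost no yaw moment. The view shows the bar flush along its whole length (y≈150 in the crop). I'll lower it to the table and release.

```bash
python3 -m jog '[[[0.0005,0,0,0,0,0],[0.001,0,0,0,0,0],[0.001,0,0,0,0,0]]]'
python3 -c "
from h import *
p,r,o=cur(); print(p,yaw(r),o['wrist_torque'],r.inv().apply(o['ft_force']))"
python3 -m jog '[[[0,0,0,0,0,0],[0,0,0,0,0,0],[0,0,0,0,0,0],[0,0,0,0,0,0]]]' 80
python3 - <<'E'
from h import *
p,r,o=cur(); print(p,yaw(r),o['wrist_torque'],r.inv().apply(o['ft_force']))
f=optics.grab_frame("wrist"); cv2.imwrite("pics/wr6.png",cv2.resize(f["color"][190:340,30:490],None,fx=1.7,fy=1.7,interpolation=cv2.INTER_CUBIC))
E
```

```text
clock: 10.95
position: [395.2, 233.6, 15.0]
orientation: [-0.121, 0.697, 0.121, 0.696]
ft_force: [-9.2, -2.3, 10.8]
grip_width: 0.452
[395.17554777 233.63917711  15.01818365] 109.75483406185973 [-0.63800767  1.57141734 -0.0875787 ] [-10.74252164   0.97375691  -9.48223175]
clock: 11.45
position: [396.0, 233.9, 14.8]
orientation: [-0.121, 0.697, 0.121, 0.697]
ft_force: [1.2, -0.3, -0.3]
grip_width: 0.689
[396.00326267 233.90312636  14.78400412] 109.74812098377268 [ 0.00914935 -0.02637314 -0.0091463 ] [ 0.26895891 -0.71117408  1.01082731]
```

View pics/wr6.png

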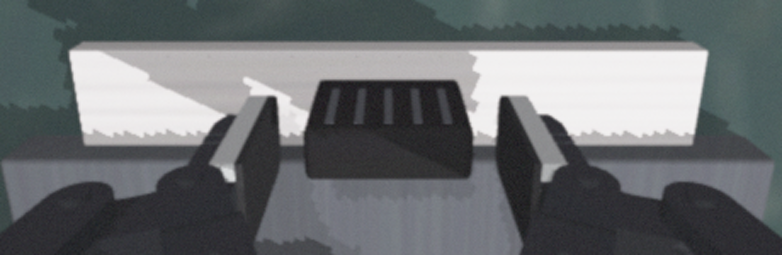

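The jaws are clear on both sides and the bar is still flush. Next I raise straight up and measure the handle.

```bash
python3 -m jog '[[[-0.02,0,0,0,0,0],[-0.06,0,0,0,0,0],[-0.12,0,0,0,0,0],[-0.16,0,0,0,0,0],[-0.16,0,0,0,0,0]]]' 0
python3 - <<'E'
from h import *
f=optics.grab_frame("top"); c=f["color"][200:240,160:220]; cv2.imwrite("pics/t7.png",cv2.resize(c,None,fx=12,fy=12,interpolation=cv2.INTER_CUBIC))
f=optics.grab_frame("wrist"); cv2.imwrite("pics/wr7.png",f["color"])
p,r,o=cur(); print(p,yaw(r),o["clock"])
M=np.array([407.2,238.2,0]);xh=np.array([.9415,.337,0]);yh=np.array([-.337,.9415,0])
for d in(0,2): print(proj(f,[M+(80+d)*xh+[0,0,94],M+(80+d)*xh+45*yh+[0,0,94],M+(80+d)*xh-45*yh+[0,0,94],M+d*xh-110*yh+[0,0,16]]).round(1))
E
```

```text
clock: 12.12
position: [397.3, 234.4, 177.3]
orientation: [-0.121, 0.695, 0.122, 0.698]
ft_force: [0.9, -0.3, -0.3]
grip_width: 0.998
[395.84992427 233.82659609 174.48902805] 109.74844344550422 12.225
[[258.3 318. ]
 [315.8 318. ]
 [200.8 318. ]
 [141.5 193.4]]
[[258.3 320.2]
 [315.6 320.2]
 [201.  320.1]
 [141.7 195.4]]
```

View pics/t7.png

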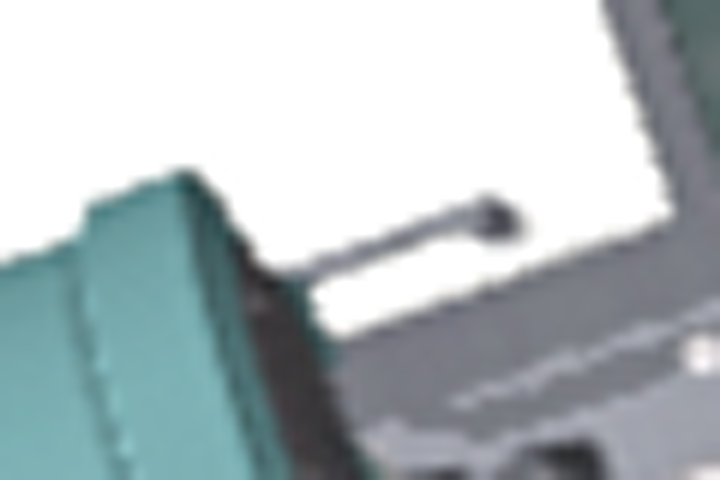

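View pics/wr7.png

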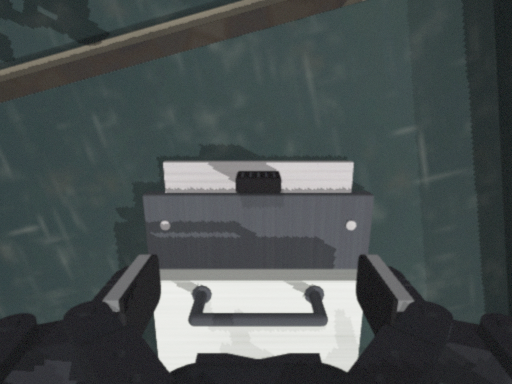

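The wrist view shows the handle bar axis at row 320, spanning columns 190–326. That matches the projection if the edge lies 2 mm deeper, which agrees with where contact occurred. Now I turn the jaws across the bar.

```bash
python3 - <<'E'
from h import *
p,r,o=cur(); print(p,row(p,r,[484.4,265.8,150],down(19.75)))
E
```

```text
[395.84992427 233.82659609 174.48902805] [0.0245, 0.0002, 0.0941, 1.5708, 0.0002, -0.0001]
```

```bash
python3 -m jog '[[[0,0,0.05,0.4,0,0],[0,0,0.0941,0.8,0,0],[0,0,0.0941,1.2,0,0],[0,0,0.0941,1.57,0,0],[0,0,0.0941,1.57,0,0],[0,0,0.0941,1.57,0,0],[0,0,0.0941,1.57,0,0],[0,0,0.0941,1.57,0,0],[0,0,0.0941,1.57,0,0],[0.02,0,0.0941,1.57,0,0],[0.02,0,0.0941,1.57,0,0]]]' 60
python3 - <<'E'
from h import *
p,r,o=cur(); print(p,yaw(r),o["joint_pos"],row(p,r,[484.4,265.8,76],down(19.75)))
f=optics.grab_frame("wrist"); cv2.imwrite("pics/wr8.png",f["color"]); print(proj(f,[484.4,265.8,94]))
E
```

```text
clock: 13.6
position: [483.2, 265.2, 152.5]
orientation: [0.405, 0.579, -0.408, 0.578]
ft_force: [-0.4, 0.3, -0.1]
grip_width: 0.762
[483.1567647  265.17857328 152.54675578] 19.800920745325413 [ 3.54086015e-01  3.45553223e-01 -1.44811423e-01  1.08478115e+00
  4.89093859e-06  1.57929100e+00] [0.0765, 0.0017, -0.0002, 0.0009, 0.0, 0.0043]
[[258.79716926 218.683884  ]]
```

View pics/wr8.png

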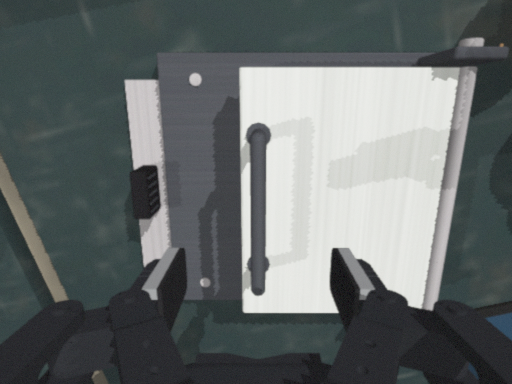

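The bar lies at column 258, rows 130–292, centred between the jaws. I'll descend and close.

```bash
python3 -m jog '[[[0.03,0.0015,0,0,0,0],[0.06,0.0015,0,0,0,0],[0.076,0.0015,0,0,0,0],[0.076,0.0015,0,0,0,0],[0.076,0.0015,0,0,0,0]]]'
python3 -m jog '[[[0,0,0,0,0,0],[0,0,0,0,0,0],[0,0,0,0,0,0],[0,0,0,0,0,0],[0,0,0,0,0,0]]]' 255
python3 - <<'E'
from h import *
p,r,o=cur(); print(p,yaw(r),r.inv().apply(o["ft_force"]),o["grip_width"]*85)
f=optics.grab_frame("wrist"); cv2.imwrite("pics/wr9.png",f["color"])
f=optics.grab_frame("scene"); cv2.imwrite("pics/sc9.png",cv2.resize(f["color"][110:260,200:370],None,fx=4,fy=4))
E
```

```text
clock: 14.28
position: [486.3, 266.4, 79.6]
orientation: [0.407, 0.578, -0.406, 0.579]
ft_force: [0.4, 0.9, 0.4]
grip_width: 0.764
clock: 14.9
position: [482.9, 265.2, 78.6]
orientation: [0.405, 0.58, -0.408, 0.578]
ft_force: [-16.3, -6.8, 13.5]
grip_width: 0.09
[482.88488004 265.15581013  78.61236228] 19.806348660686886 [-13.37339728 -17.72587443   0.90414401] 7.692228866265646
```

View pics/wr9.png

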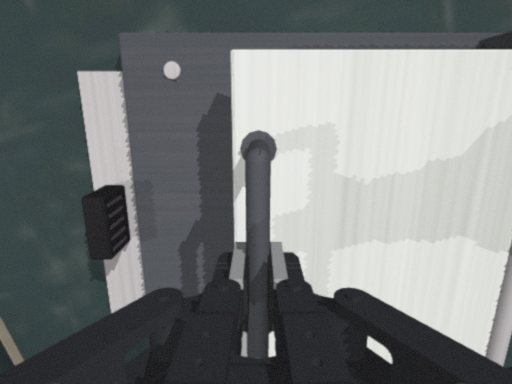

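View pics/sc9.png

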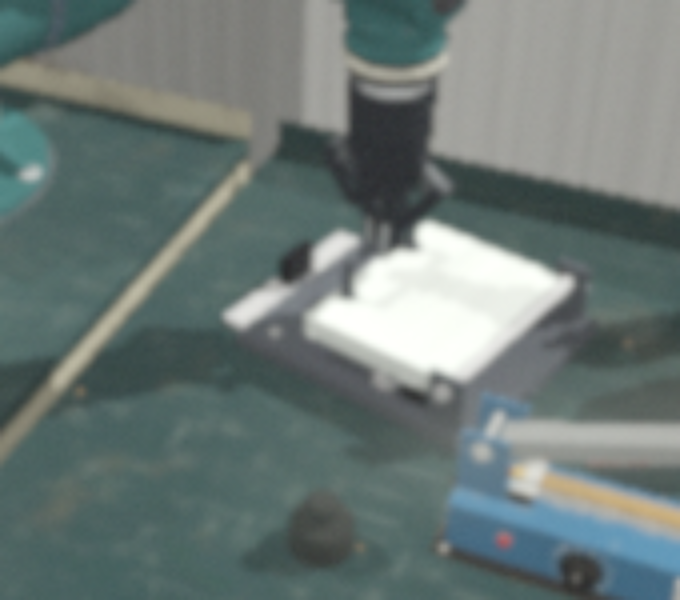

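The bar is gripped at 10 mm, with a side preload of 18 N from about a 1.5 mm offset. I'll compute the lifting arc with that offset taken out.

```bash
python3 - <<'E'
import numpy as np
for d in range(3,49,3):
    t=np.radians(d);c,s=np.cos(t),np.sin(t); print(d,[round(-(140*s+38*c-38)/1000,4),round((140-140*c+38*s-1.5*min(1,d/9))/1000,4)])
E
```

```text
3 [np.float64(-0.0073), np.float64(0.0017)]
6 [np.float64(-0.0144), np.float64(0.0037)]
9 [np.float64(-0.0214), np.float64(0.0062)]
12 [np.float64(-0.0283), np.float64(0.0095)]
15 [np.float64(-0.0349), np.float64(0.0131)]
18 [np.float64(-0.0414), np.float64(0.0171)]
21 [np.float64(-0.0476), np.float64(0.0214)]
24 [np.float64(-0.0537), np.float64(0.0261)]
27 [np.float64(-0.0594), np.float64(0.031)]
30 [np.float64(-0.0649), np.float64(0.0363)]
33 [np.float64(-0.0701), np.float64(0.0418)]
36 [np.float64(-0.075), np.float64(0.0476)]
39 [np.float64(-0.0796), np.float64(0.0536)]
42 [np.float64(-0.0839), np.float64(0.0599)]
45 [np.float64(-0.0879), np.float64(0.0664)]
48 [np.float64(-0.0915), np.float64(0.0731)]
```

Before lifting, I'll check numerically that the straightedge was parallel in the last clear wrist view.

```bash
python3 - <<'E'
from fit import *
im=cv2.imread("pics/wr7.png").astype(np.float32)[...,2]
for nm,a,b in(("bar far top edge",(165,162),(352,162)),("bar near edge",(166,192),(234,192)),("bar near edge R",(282,192),(350,192)),("bed/guard front",(160,269),(355,269))):
    l=edge_fit(im,a,b,half=4); print(nm,l[0],l[1],l[2:],np.degrees(np.arctan(l[0][1]/l[0][0])))
c=cv2.imread("pics/wr7.png")[150:205,135:385]; cv2.imwrite("pics/wr7c.png",cv2.resize(c,None,fx=3.2,fy=6,interpolation=cv2.INTER_CUBIC))
E
```

```text
bar far top edge [0.9999992 0.0012536] [267.7042  161.36804] (39, np.float64(0.060694176463784444)) 0.07182578
bar near edge [ 1.0000000e+00 -1.5038927e-04] [204.36122 192.42632] (60, np.float64(0.007862756572208559)) -0.00861667
bar near edge R [ 1.0000000e+00 -1.0674874e-04] [316.      192.42891] (60, np.float64(0.006864851561335625)) -0.006116252
bed/guard front [9.9999994e-01 2.5823046e-04] [246.4478  268.54834] (60, np.float64(0.07848607762640772)) 0.014795517
```

View pics/wr7c.png

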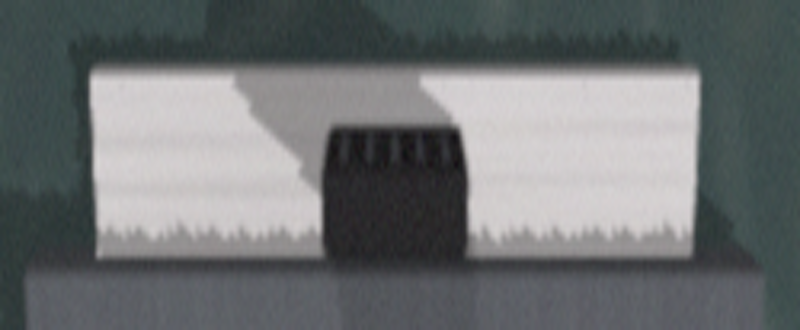

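The bar and guard edges agree within 0.1° (limit 1.1°), and the bar sits against the bed with no visible gap. Now I lift the first third and check forces.

```bash
python3 -m jog '[[[-0.0073,0.0017,0,0,0,0],[-0.0144,0.0037,0,0,0,0],[-0.0214,0.0062,0,0,0,0],[-0.0283,0.0095,0,0,0,0],[-0.0349,0.0131,0,0,0,0],[-0.0349,0.0131,0,0,0,0]]]'
python3 - <<'E'
from h import *
p,r,o=cur(); print(p,yaw(r),r.inv().apply(o["ft_force"]),o["wrist_torque"],o["grip_width"]*85)
f=optics.grab_frame("scene"); cv2.imwrite("pics/sc10.png",cv2.resize(f["color"][110:260,200:370],None,fx=4,fy=4))
E
```

```text
clock: 15.75
position: [495.9, 269.8, 113.4]
orientation: [0.405, 0.579, -0.408, 0.578]
ft_force: [-12.2, -4.2, 3.2]
grip_width: 0.092
[495.91182055 269.83415856 113.37970671] 19.803295838687458 [ -3.10091058 -12.95193252  -0.20143396] [-0.90742766  2.43252528 -0.0533023 ] 7.839015933498769
```

View pics/sc10.png

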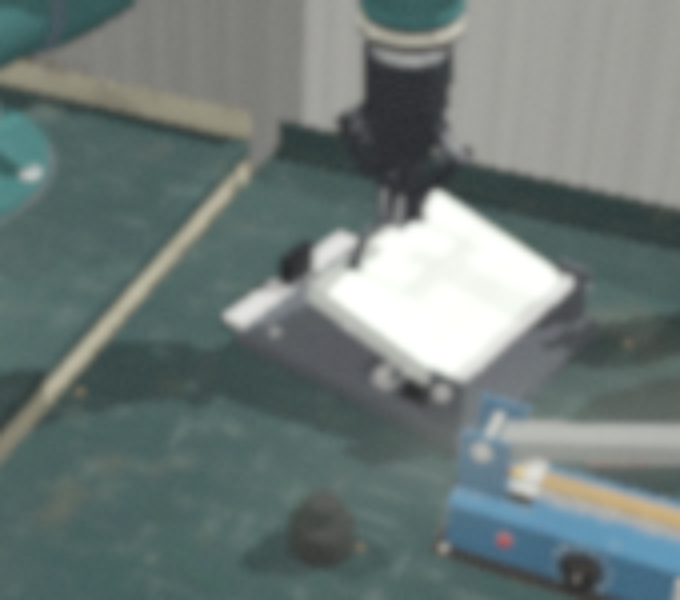

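The guard is following, and the straightedge is undisturbed. I'll continue to 45°, taking out another 1 mm of side preload.

```bash
python3 -m jog '[[[-0.0065,0.0036,0,0,0,0],[-0.0127,0.0077,0,0,0,0],[-0.0188,0.012,0,0,0,0],[-0.0245,0.017,0,0,0,0],[-0.03,0.022,0,0,0,0],[-0.0352,0.0277,0,0,0,0],[-0.0401,0.0335,0,0,0,0],[-0.0447,0.0395,0,0,0,0],[-0.049,0.0458,0,0,0,0],[-0.053,0.0523,0,0,0,0],[-0.053,0.0523,0,0,0,0],[-0.053,0.0523,0,0,0,0],[-0.053,0.0523,0,0,0,0]]]'
python3 - <<'E'
from h import *
p,r,o=cur(); print(p,yaw(r),r.inv().apply(o["ft_force"]),o["grip_width"]*85)
for n in ("scene","wrist","top"):
    f=optics.grab_frame(n); c=f["color"]
    cv2.imwrite(f"pics/{n}11.png",c if n=="wrist" else cv2.resize(c[110:260,200:370] if n=="scene" else c[140:280,110:330],None,fx=3.6,fy=3.6))
    if n!="wrist":
        P=cloud(f); m=(c.min(2)>170); rel=(P-[409.1,238.9,0])@np.array([[.9412,.3379,0],[-.3379,.9412,0],[0,0,1]]).T
        m&=(rel[...,0]>70)&(rel[...,0]<215)&(abs(rel[...,1])<95)&(rel[...,2]>62)&(rel[...,2]<200)
        q=rel[m]; A=np.c_[q[:,0],np.ones(len(q))]
        s=np.linalg.lstsq(A,q[:,2],rcond=None)[0]
        for _ in range(5):
            k=abs(A@s-q[:,2])<4; s=np.linalg.lstsq(A[k],q[k,2],rcond=None)[0]
        print(n,len(q),k.sum(),"slope deg",np.degrees(np.arctan(-s[0])))
E
```

```text
clock: 17.42
position: [545.9, 287.8, 167.8]
orientation: [0.406, 0.579, -0.407, 0.578]
ft_force: [-12.9, -4.9, 18.9]
grip_width: 0.088
[545.863283   287.78587456 167.78392873] 19.80189922688966 [-18.91835272 -13.80087825   0.21185199] 7.442235238038539
scene 1556 1260 slope deg 44.50337147837063
top 830 571 slope deg 44.14736102047095
```

View pics/scene11.png

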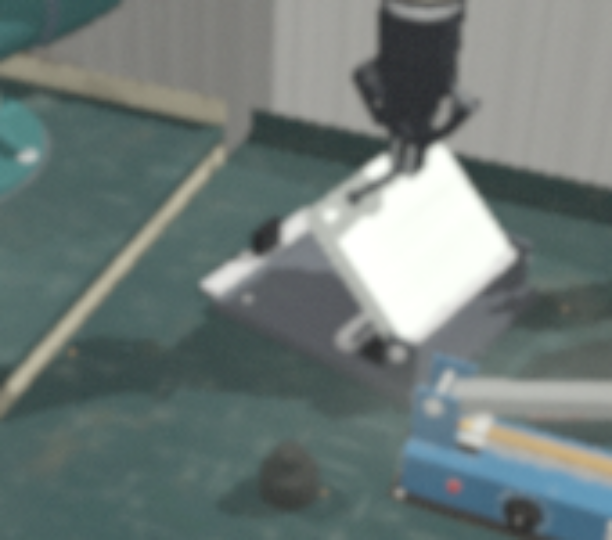

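View pics/wrist11.png

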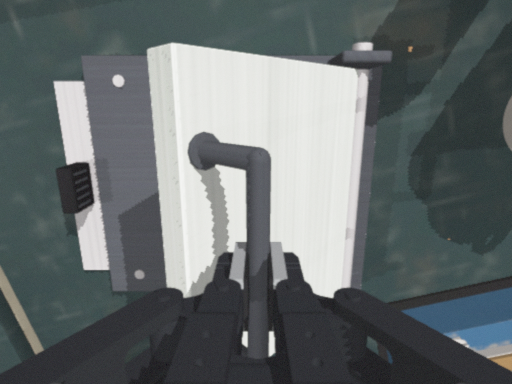

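View pics/top11.png

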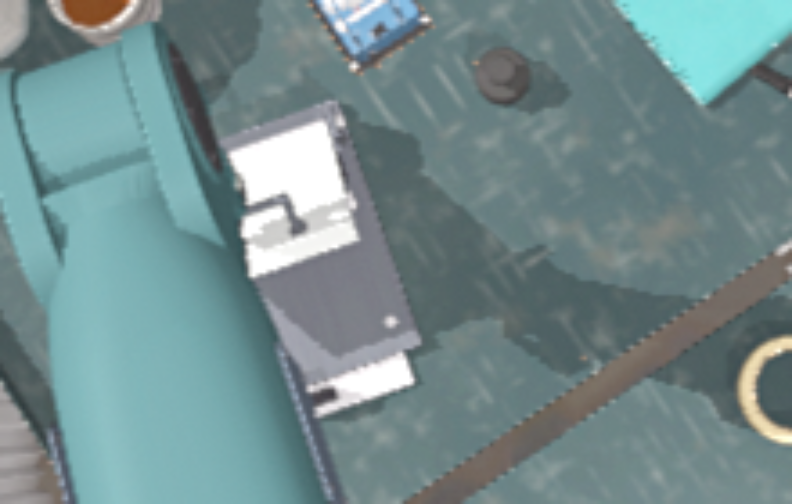

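The guard slope by depth is 44.5° (scene) and 44.1° (top), and the arm kinematics give 44.9°. The straightedge still lies against the front edge, with no loose object near the guard. I'll settle for half a second, re-check, and hand in.

```bash
python3 -m jog '[[[0,0,0,0,0,0],[0,0,0,0,0,0],[0,0,0,0,0,0],[0,0,0,0,0,0]]]'
python3 - <<'E'
from fit import *
p,r,o=cur(); print(p,np.abs(o["qvel"]).max(),r.inv().apply(o["ft_force"]),o["grip_width"]*85)
f=optics.grab_frame("wrist"); im=f["color"].astype(np.float32)[...,2]
b=edge_fit(im,(81,95),(104,265),half=4); A,B=b[1]-b[0]*70*np.sign(b[0][1]),b[1]+b[0]*70*np.sign(b[0][1])
w=ray(f,[A,B],8); d=w[1]-w[0]; M=np.array([409.1,238.9]);xh=np.array([.9412,.3379])
print("fit",b[2:],"bar/bed line yaw",np.degrees(np.arctan2(d[1],d[0]))%180,"rel x at ends",(w[:,:2]-M)@xh)
E
```

```text
clock: 18.08
position: [545.8, 287.8, 167.8]
orientation: [0.406, 0.579, -0.407, 0.578]
ft_force: [-13.6, -5.7, 17.9]
grip_width: 0.089
[545.8388553  287.80139233 167.76469054] 0.0013904077164486224 [-17.8624445  -14.72287728   0.76035972] 7.598382992699263
fit (43, np.float64(0.07382132314695213)) bar/bed line yaw 109.52283273499151 rel x at ends [-4.94553595 -5.45659192]
```

```bash
python3 - <<'E'
from fit import *
f=optics.grab_frame("wrist"); im=f["color"].astype(np.float32)[...,2]
M=np.array([409.1,238.9]);xh=np.array([.9412,.3379])
for a,b_,z in(((81,95),(104,265),16),((57,90),(82,262),8)):
    b=edge_fit(im,a,b_,half=4,lo=.02,hi=.98); s=np.sign(b[0][1]); w=ray(f,[b[1]-s*b[0]*70,b[1]+s*b[0]*70],z); d=w[1]-w[0]
    print(b[1],"yaw",np.degrees(np.arctan2(d[1],d[0]))%180,"rel x",(w[:,:2]-M)@xh)
E
```

```text
[ 95.2227 176.8149] yaw 109.53641966546913 rel x [-0.98275551 -1.4589314 ]
[ 67.36247 171.22652] yaw 109.62793733188458 rel x [-30.18103089 -30.45562024]
```

```bash
python3 -c "
from bench import workorder
print(workorder.sign_off())"
```

```text
the job is handed in; nothing more can be done
None
```

The job is handed in: the straightedge lies flush against the middle of the bed's front edge, let go of, and the gripper is holding the guard about 45° open. No verdict was reported.

**Straightedge:** I carried it by its grip block, pushed it against the front edge until contact registered at about 6 N, then lowered and released it before lifting the guard. In the last wrist image:
- Its outer edge is about 30 mm from the bed edge, the width of the bar, so any gap should be under about 2 mm.
- The outer edge and the seam at the bed agree in direction within about 0.1° (the limit is 1.1°).
- It sat within a few mm of the edge's middle when I placed it.

**Guard:** The angle is 44.9° from the arm's position, and 44.5° and 44.1° from the scene and top cameras' depth. The joints were nearly still (under 0.002 rad/s). The wrist force was about 23 N, including a side preload of about 14 N that I did not take out.

**Weights and tape roll:** I never touched them. I did not measure them again at the end, but they were not visibly displaced in the pictures they appear in.

**What disagreed:**
- My first estimate of the bed edge from the top camera was about 2 mm short, within the calibration. The contact and the wrist image corrected it.
- A first check of the seam gave -5 mm because I used the wrong height. At the bed's top height it gave about -1 mm.

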